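# Hang the red pen bin on the louvred desk panel

### The job

Pick up the red bin of pens and hang it on the louvred panel: lift its back lip over the panel's top rail and let it down so that the lip hooks over the rail and the bin hangs level, flat against the panel's front and fully on the rail. Leave the blue and yellow bins where they stand.

Things in the scene. Friction and masses are not known exactly. Their poses are not given: they have to be found in the camera images.
- red_bin: Red caddy bin of pens, 90 (own x) x 80 (y) x 65 mm, 250 g. Origin: centre of underside; z up, x to its BACK. Black grip bar over the origin, 14 mm thick (x), 54 long (y), 79 to 105 mm up, clear above the rim. Hooked lip, 60 wide, along the back wall's top (wall face x=+45): underside 61 mm up, turned-down edge's inner face x=+61, flaring from 53 mm up to x=+70 at 36 mm up: slot 16 mm, mouth 24.
- blue_bin: Blue bin of the same shape and size as the red one, standing on the desk; to be left alone. Origin: centre of its underside.
- yellow_bin: Yellow bin of the same shape and size as the red one, standing on the desk; to be left alone. Origin: centre of its underside.
- panel: Fixed grey louvred panel, 180 mm high. Origin: on the desk under the middle of its top rail; x to its BACK (front faces -x), y along the rail. Rail: bare upright strip, 4 mm thick (x=-2 to 2), 240 long, top 180 mm up, highest part, open behind. Below, the sheet slopes out to x=-14. Hung right, the bin has the panel's yaw, origin near x=-59, 119 mm up, y within 80 of the middle.
Not all that is in view belongs to the job. There is more than one size of the red_bin; the job needs the largest.

How it is judged:
By the outcome, as a careful person would: the job done as asked, in the order asked, and still so for the second after the job is handed in, with the robot touching nothing.
It also fails if it takes over 43 s, if anything falls off the work surface, if the arm or the gripper's body presses on something with over 40 N, if the wrist force passes 120 N, or if a joint passes its speed limit or range.

### The arm

A 6-joint arm with a two-finger parallel gripper is mounted at the origin on the work surface. World frame = base frame: x ahead of the robot, y to its left, z up, the work surface at z = 0. Lengths are in m, angles in rad, forces in N, time in s.
With the tool pointing down it reaches from about 0.375 to 0.9 m from the base axis. Payload 3.1 kg.
Tool frame: the origin (TCP) lies on the centre line of the jaws, within the pads' length; the fingertips stand 22 mm ahead of it and the grasp point (between the pads) lies 3 mm ahead of it (finger_overhang is the distance from the TCP to the fingertips, in m); z points along the fingers, y is the line along which they close (so a half turn about z gives the same grasp; the last joint's range is limited). The gripper opens to 85 mm and grips with 20 to 120 N. Pads are 22 mm wide; open, the fingers measure 114 mm over their backs; the gripper's body (76 mm by 85 mm) begins 54 mm behind the grasp point. The pads swing forward as they close: fully open they stand 13 mm farther back than shut.
Start: joints at [-1.319, 0.527, 1.433, -0, 1.181, -0.178], TCP at [0.261, -0.568, 0.253] pointing down, gripper open.
Joint ranges: [-3.08, 3.08], [-0.75, 2.2], [0.22, 2.44], [-1.43, 4.57], [0, 2.65], [-2.85, 2.85]. Speed limits (rad/s): [2.79, 2.79, 3.14, 3.14, 3.14, 3.14].

### API

Orientations are given as a 3x3 rotation matrix whose columns are the frame's x, y, z axes.
In Python, from workcell import * gives the robot as it stands.
- The arm moves only by the tool servo_tool, never from a script. Its argument "steps" is a list of rows, each an object with "slide": the shift along the tool's x, y, z in m, a list of three; "dr": the turn, a rotation vector about the tool's x, y, z in rad, a list of three; "grip": the gripper's target within -1 to 1 (fully open at 1, half-way at 0, shut at -1). A call has exactly 5 rows; each row shifts and turns the commanded pose from where the row before left it, along the tool's axes as they then stand; what a row does not reach is not made up. A row lasts 1/8 s, in which the tool goes at most 62.5 mm and 10.7 degrees, less where a joint would pass 70% of its speed; a pose out of reach is approached as far as the arm can. A call is refused whole if a number of a shift passes 0.0625 or a number of a turn 0.188, either way. A call with a gripper value outside its range is refused whole. The fingers move at their own pace and stop on an object; the grip force is fixed at half the most. Time passes only in rows, so rows that do not move let the fingers close, or fill a call up. It gives the time, the measured TCP pose, the force, the opening and the grip force at its end, in the units of the state.
- read_state(): the state, without advancing time (a new reading comes with each control period).
- grab_frame(name): name is "scene" or "side" or "wrist"; returns a dict with "frame" (384x512x3 uint8, red, green, blue), "intrinsics" (3x3 intrinsics, pixels), "R" (3x3) and "t" (3): a world point X has camera coordinates R X + t; the wrist camera has in their place "mount" (4x4, takes a point from camera to tool coordinates, whose origin is the TCP and whose axes are the flange's). Camera axes: x right, y down, z forward; pixel columns grow to the right and rows downward; lengths in m; the calibration is good to about 2 mm. A picture is of the moment at which its call begins: read the wrist's pose just before it. There is no depth.
- close_job(): hands the job in; it is judged then, once.
The state is a dict: "time": time; "qpos": joint angles; "dq": joint speeds; "joint_torque": joint torques, N m; "tcp_pos": TCP position; "eef_rot": TCP orientation; "contact_force": force on the tool from outside, world axes, zero at the start; "moment": the same for the moment, N m; "grip_width": finger opening in m; "grip_force": force on a finger pad.
Only numpy, scipy, OpenCV 4.12 (cv2) and the standard library are available. Lean on these libraries where they do the work, as an engineer would, in place of code of your own. Each camera call takes 0.05 s, during which the arm holds its last target. There are 200 camera calls.

## Working session

There is one attempt and no reset: what is moved stays moved. The work goes in short steps, Python scripts to look and compute and a tool call to move; the robot and the scene stay as the last step left them, time stands still between calls to the robot, and variables do not carry over. Pictures are saved under pics/ and viewed, at most 10 in all, crops included, and the job is handed in when it is done.

Besides the shell and the picture viewer there is one more tool, called after "Emit:" by a JSON object that holds its "method" and its "body". servo_tool: Moves the arm, as the interface text tells. Its arguments: {"type":"object","properties":{"steps":{"type":"array","items":{"type":"object","properties":{"slide":{"type":"array","items":{"type":"number"}},"dr":{"type":"array","items":{"type":"number"}},"grip":{"type":"number"}}}}},"required":["steps"]}

```bash
mkdir -p pics
cat > h.py <<'E'
from workcell import *
import numpy as np, cv2
def save(n,f): cv2.imwrite(f'pics/{n}.png', cv2.cvtColor(f,cv2.COLOR_RGB2BGR))
E
python3 - <<'E'
from h import *
s=read_state(); print(s['time'],s['tcp_pos'],np.round(s['eef_rot'],3).tolist(),s['grip_width'])
a=grab_frame('scene');b=grab_frame('side')
for n,f in(('scene',a),('side',b)):
    np.savez(f'{n}.npz',**f); print(n,f['intrinsics'].tolist(),(-f['R'].T@f['t']).round(3),f['R'][2].round(2))
    save(n,f['frame'])
E
```

```text
0.0 [ 0.26086799 -0.56722051  0.25234242] [[0.909, 0.418, -0.001], [0.418, -0.909, 0.002], [0.0, -0.002, -1.0]] 0.08536770288736141
scene [[471.7053580029987, 0.0, 258.8205071469983], [0.0, 471.7053580029987, 188.92461693839437], [0.0, 0.0, 1.0]] [1.025 0.691 0.776] [-0.45 -0.63 -0.63]
side [[495.53334122421535, 0.0, 249.53469094143418], [0.0, 495.53334122421535, 188.67822593831505], [0.0, 0.0, 1.0]] [ 0.882 -0.946  0.789] [-0.32  0.72 -0.61]
```

View pics/scene.png

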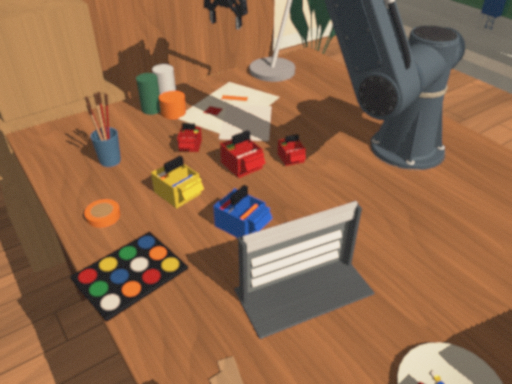

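View pics/side.png

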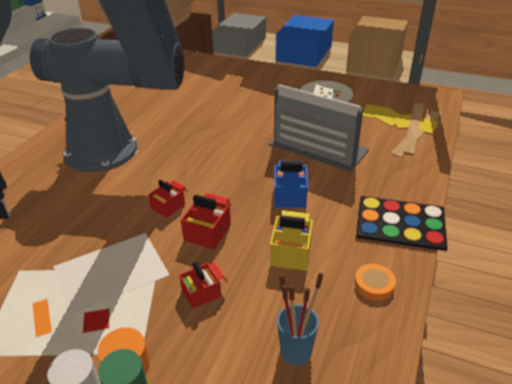

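Red candidates in scene view: big at (241,155), small at (189,138), small at (291,150). In the side view these are (206,222), (202,285) and (168,198). I choose the big one. The panel is at (300,260) in the scene view and (318,125) in the side view. Next, close crops of both.

Run:
```python
import cv2,numpy as np
a=cv2.imread('pics/scene.png');b=cv2.imread('pics/side.png')
r=lambda i,x,y,w,h,k:cv2.resize(i[y:y+h,x:x+w],None,fx=k,fy=k,interpolation=cv2.INTER_CUBIC)
cv2.imwrite('pics/c1.png',np.vstack([r(a,170,120,160,60,5),r(b,140,170,160,60,5)]))
cv2.imwrite('pics/c2.png',np.hstack([r(a,230,195,150,140,2.66),r(b,260,75,150,140,2.66)]))
```

```text
(no output)
```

View pics/c1.png

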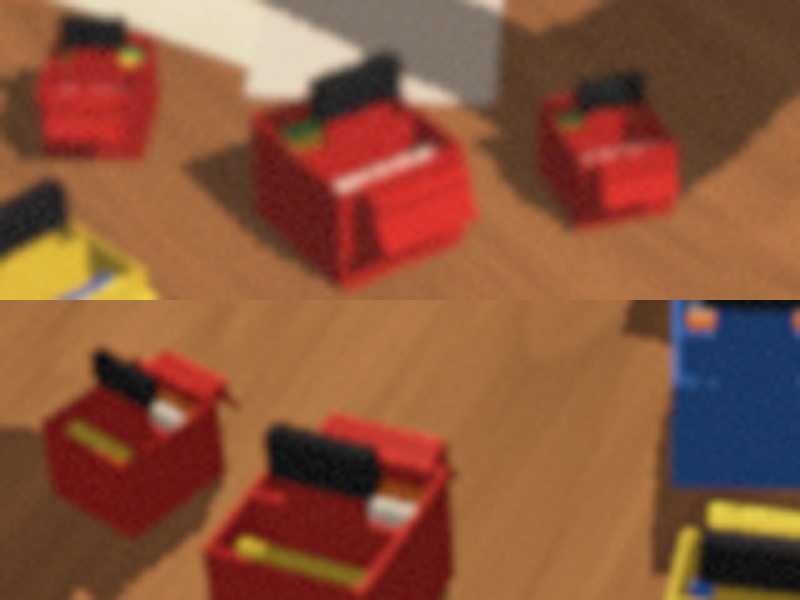

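View pics/c2.png

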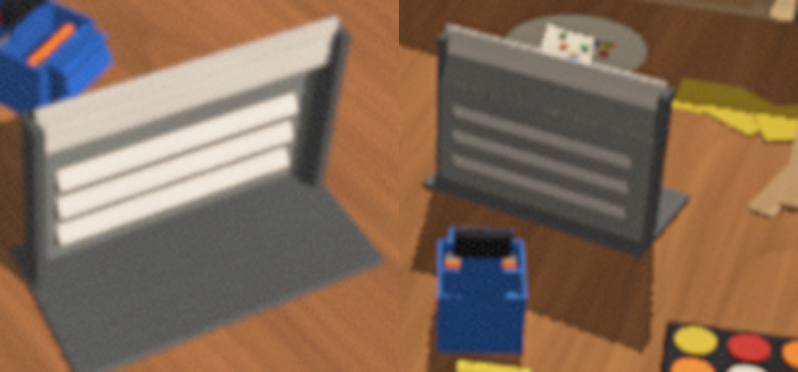

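The crop confirms the big red bin at scene (241,155) and side (206,222). Its lip is on the side toward the panel. The small red ones are decoys. The panel's front faces the bins (the side camera), and its rail-top ends are at scene (244,236)/(358,201) and side (361,106)/(278,85).

```bash
cat >> h.py <<'E'
def ray(f,p):
    d=f['R'].T@np.linalg.solve(f['intrinsics'],[p[0],p[1],1]); return -f['R'].T@f['t'],d/np.linalg.norm(d)
def onz(f,p,z):
    c,d=ray(f,p); return (c+d*(z-c[2])/d[2]).round(4)
def tri(f,p,g,q):
    c,d=ray(f,p);e,k=ray(g,q); s=np.linalg.lstsq(np.c_[d,-k],e-c,rcond=None)[0]
    A=c+d*s[0];B=e+k*s[1]; return ((A+B)/2).round(4),round(np.linalg.norm(A-B),4)
E
python3 - <<'E'
from h import *
a=np.load('scene.npz');b=np.load('side.npz')
S=lambda x,y:(170+x/5,120+y/5);D=lambda x,y:(140+x/5,170+(y-300)/5)
for n,p,q,z in (('railA',(244.3,235.6),(361.5,106.2),.18),('railB',(357.8,201.4),(277.7,85.2),.18),
 ('bar',S(357,85),D(325,461),.092),('bar+y/scene L',S(312,82),D(378,468),.105),('barR',S(398,56),D(272,430),.105),
 ('blueBar',(238,197),(291,168),.092),('yelBar',(174,166),(295,220),.092),
 ('lipouterL',S(375,185),D(440,445),.065),('lipouterR',S(470,160),D(335,420),.065)):
    print(n,tri(a,p,b,q),onz(a,p,z),onz(b,q,z))
E
```

```text
railA (array([0.6995, 0.1879, 0.1808]), np.float64(0.0054)) [0.696  0.1865 0.18  ] [0.7021 0.187  0.18  ]
railB (array([0.4605, 0.2323, 0.177 ]), np.float64(0.0013)) [0.4625 0.2343 0.18  ] [0.4633 0.2256 0.18  ]
bar (array([ 0.4473, -0.2018,  0.0906]), np.float64(0.0018)) [ 0.4473 -0.2006  0.092 ] [ 0.4493 -0.2039  0.092 ]
bar+y/scene L (array([ 0.4745, -0.2055,  0.099 ]), np.float64(0.0053)) [ 0.4761 -0.1994  0.105 ] [ 0.4811 -0.2137  0.105 ]
barR (array([ 0.4213, -0.2008,  0.1   ]), np.float64(0.0016)) [ 0.4247 -0.1948  0.105 ] [ 0.4256 -0.2068  0.105 ]
blueBar (array([ 0.5846, -0.0052,  0.0857]), np.float64(0.0036)) [0.5907 0.0018 0.092 ] [ 0.5853 -0.0123  0.092 ]
yelBar (array([ 0.6539, -0.1872,  0.0908]), np.float64(0.0001)) [ 0.6546 -0.1856  0.092 ] [ 0.6542 -0.1885  0.092 ]
lipouterL (array([ 0.4753, -0.1461,  0.0674]), np.float64(0.0059)) [ 0.4697 -0.1506  0.065 ] [ 0.4773 -0.1454  0.065 ]
lipouterR (array([ 0.4181, -0.1415,  0.0629]), np.float64(0.0065)) [ 0.4156 -0.1411  0.065 ] [ 0.4233 -0.1462  0.065 ]
```

```bash
cat >> h.py <<'E'
from scipy.spatial.transform import Rotation as Ro
def down(yaw): # tool z down, tool y = -(bin x axis at yaw)
    y=-np.array([np.cos(yaw),np.sin(yaw),0]); z=np.array([0,0,-1.]); return np.c_[np.cross(y,z),y,z]
def plan(pos,R,n,s=None):
    s=s or read_state(); p=np.array(s['tcp_pos']);C=np.array(s['eef_rot'])
    dr=Ro.from_matrix(C.T@R).as_rotvec()/n; d=(np.array(pos)-p)/n
    print('from',p.round(4),'t',s['time'])
    for i in range(n):
        print('slide',(C.T@d).round(4).tolist(),'dr',dr.round(4).tolist()); C=C@Ro.from_rotvec(dr).as_matrix()
E
python3 - <<'E'
from h import *
plan([.448,-.235,.22],down(np.radians(86)),10)
print(grab_frame('wrist')['mount'].round(3).tolist())
E
```

```text
from [ 0.2609 -0.5673  0.2524] t 0.1
slide [0.0309, -0.0224, 0.0033] dr [-0.0002, 0.0, 0.0501]
slide [0.0297, -0.0239, 0.0033] dr [-0.0002, 0.0, 0.0501]
slide [0.0285, -0.0253, 0.0033] dr [-0.0002, 0.0, 0.0501]
slide [0.0272, -0.0267, 0.0033] dr [-0.0002, 0.0, 0.0501]
slide [0.0258, -0.0281, 0.0033] dr [-0.0002, 0.0, 0.0501]
slide [0.0244, -0.0293, 0.0033] dr [-0.0002, 0.0, 0.0501]
slide [0.0229, -0.0305, 0.0033] dr [-0.0002, 0.0, 0.0501]
slide [0.0213, -0.0316, 0.0033] dr [-0.0002, 0.0, 0.0501]
slide [0.0197, -0.0326, 0.0033] dr [-0.0002, 0.0, 0.0501]
slide [0.0181, -0.0336, 0.0033] dr [-0.0002, 0.0, 0.0501]
[[0.001, -0.956, -0.292, 0.075], [1.0, 0.001, -0.0, -0.001], [0.0, -0.292, 0.956, -0.121], [0.0, 0.0, 0.0, 1.0]]
```

Emit:
{"method": "servo_tool", "body": {"steps": [{"slide": [0.032,-0.0255,0.003],"dr": [0,0,0.05],"grip": 1},{"slide": [0.031,-0.027,0.003],"dr": [0,0,0.05],"grip": 1},{"slide": [0.03,-0.0285,0.003],"dr": [0,0,0.05],"grip": 1},{"slide": [0.028,-0.03,0.003],"dr": [0,0,0.05],"grip": 1},{"slide": [0.0265,-0.0315,0.003],"dr": [0,0,0.05],"grip": 1}]}}

```text
time: 0.78
tcp_pos: [0.3549, -0.3834, 0.238]
eef_rot: [[0.984, 0.178, -0.0], [0.178, -0.984, 0.0], [-0.0, -0.0, -1.0]]
contact_force: [0.7, 0.3, 1.0]
grip_width: 0.0856
grip_force: 0.0
```

Emit:
{"method": "servo_tool", "body": {"steps": [{"slide": [0.025,-0.033,0.003],"dr": [0,0,0.05],"grip": 1},{"slide": [0.0235,-0.034,0.003],"dr": [0,0,0.05],"grip": 1},{"slide": [0.0215,-0.035,0.003],"dr": [0,0,0.05],"grip": 1},{"slide": [0.02,-0.036,0.003],"dr": [0,0,0.05],"grip": 1},{"slide": [0.018,-0.037,0.003],"dr": [0,0,0.05],"grip": 1}]}}

```text
time: 1.4
tcp_pos: [0.4486, -0.1999, 0.2231]
eef_rot: [[0.997, -0.071, -0.0], [-0.071, -0.997, 0.0], [-0.0, -0.0, -1.0]]
contact_force: [0.4, 0.8, 1.0]
grip_width: 0.0853
grip_force: 0.0
```

Run:
```python
from h import *
s=read_state();w=grab_frame('wrist')
print(s['time'],s['tcp_pos'].round(4) if hasattr(s['tcp_pos'],'round') else s['tcp_pos'],np.abs(s['dq']).max())
T=np.eye(4);T[:3,:3]=s['eef_rot'];T[:3,3]=s['tcp_pos'];M=np.linalg.inv(T@w['mount'])
np.savez('wrist.npz',frame=w['frame'],intrinsics=w['intrinsics'],R=M[:3,:3],t=M[:3,3])
save('w1',w['frame'])
```

```text
1.4 [ 0.4486 -0.1999  0.2231] 1.0621655915809367
```

View pics/w1.png

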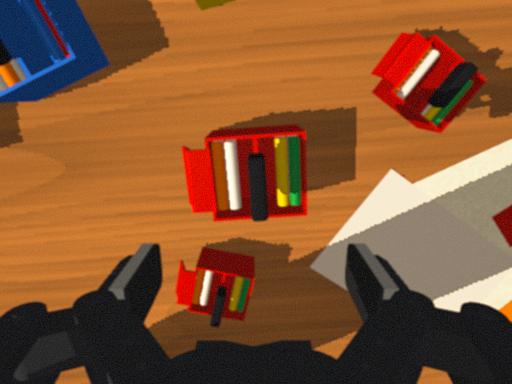

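The wrist view shows the big red bin in the centre. Its bar top is around (258,187) and its lip is to the left at (199,180). A small decoy stands at (218,288) and another at (430,82). Fit the bar and rim.

Run:
```python
from h import *
w=np.load('wrist.npz');f=w['frame']
m=np.zeros(f.shape[:2],np.uint8);roi=(slice(145,228),slice(240,276));m[roi]=(f[roi].max(2)<60)*255
c=max(cv2.findContours(m,0,1)[0],key=cv2.contourArea);r=cv2.minAreaRect(c);print(r)
P=np.array([onz(w,p,.105) for p in cv2.boxPoints(r)]);print(P, 'mean',P.mean(0))
for n,p in zip('back-l back-r.. '.split()+['c','d'],((207,136),(305,129),(306,214),(212,220))): print(p,onz(w,p,.065))
for p in ((184,149),(193,212)): print('lip',onz(w,p,.05))
plan([.448,-.2,.097],down(np.radians(86)),5)
```

```text
((257.5494384765625, 186.25765991210938), (66.18547821044922, 16.29147720336914), 86.26860046386719)
[[ 0.4785 -0.1965  0.105 ]
 [ 0.4785 -0.209   0.105 ]
 [ 0.4236 -0.2092  0.105 ]
 [ 0.4236 -0.1959  0.105 ]] mean [ 0.45105 -0.20265  0.105  ]
(207, 136) [ 0.4894 -0.1609  0.065 ]
(305, 129) [ 0.4894 -0.2474  0.065 ]
(306, 214) [ 0.4092 -0.2466  0.065 ]
(212, 220) [ 0.4094 -0.1566  0.065 ]
lip [ 0.477  -0.1355  0.05  ]
lip [ 0.4132 -0.1359  0.05  ]
from [ 0.4493 -0.1955  0.2227] t 1.45
slide [-0.0002, 0.001, 0.0251] dr [-0.0009, 0.0001, -0.0]
slide [-0.0002, 0.001, 0.0251] dr [-0.0009, 0.0001, -0.0]
slide [-0.0002, 0.001, 0.0251] dr [-0.0009, 0.0001, -0.0]
slide [-0.0002, 0.001, 0.0251] dr [-0.0009, 0.0001, -0.0]
slide [-0.0002, 0.0009, 0.0251] dr [-0.0009, 0.0001, -0.0]
```

Emit:
{"method": "servo_tool", "body": {"steps": [{"slide": [0.0,0.003,0.02],"dr": [0,0,-0.035],"grip": 1},{"slide": [0.001,0.0025,0.02],"dr": [0,0,-0.035],"grip": 1},{"slide": [0,0.002,0.02],"dr": [0,0,0],"grip": 1},{"slide": [0,0,0.01],"dr": [0,0,0],"grip": 1},{"slide": [0,0,0],"dr": [0,0,0],"grip": 0.5}]}}

```text
time: 2.08
tcp_pos: [0.4485, -0.2085, 0.1527]
eef_rot: [[1.0, 0.001, -0.001], [0.001, -1.0, 0.001], [-0.001, -0.001, -1.0]]
contact_force: [-0.8, 0.3, -0.1]
grip_width: 0.0701
grip_force: 0.0
```

Run:
```python
from h import *
plan([.450,-.203,.098],down(np.radians(90)),4)
```

```text
from [ 0.4485 -0.2085  0.1527] t 2.075
slide [0.0004, -0.0013, 0.0137] dr [-0.0003, 0.0004, 0.0002]
slide [0.0004, -0.0014, 0.0137] dr [-0.0003, 0.0004, 0.0002]
slide [0.0004, -0.0014, 0.0137] dr [-0.0003, 0.0004, 0.0002]
slide [0.0004, -0.0014, 0.0137] dr [-0.0003, 0.0004, 0.0002]
```

Emit:
{"method": "servo_tool", "body": {"steps": [{"slide": [0.001,-0.003,0.014],"dr": [0,0,0],"grip": 0.3},{"slide": [0.0005,-0.002,0.014],"dr": [0,0,0],"grip": 0},{"slide": [0,0,0.014],"dr": [0,0,0],"grip": 0},{"slide": [0,0,0.012],"dr": [0,0,0],"grip": 0},{"slide": [0,0,0],"dr": [0,0,0],"grip": 0}]}}

```text
time: 2.7
tcp_pos: [0.4498, -0.2033, 0.0981]
eef_rot: [[1.0, 0.001, -0.002], [0.001, -1.0, 0.002], [-0.002, -0.002, -1.0]]
contact_force: [0.7, 0.2, 0.0]
grip_width: 0.0427
grip_force: 0.0
```

Emit:
{"method": "servo_tool", "body": {"steps": [{"slide": [0,0,0],"dr": [0,0,0],"grip": -1},{"slide": [0,0,0],"dr": [0,0,0],"grip": -1},{"slide": [0,0,0],"dr": [0,0,0],"grip": -1},{"slide": [0,0,0],"dr": [0,0,0],"grip": -1},{"slide": [0,0,0],"dr": [0,0,0],"grip": -1}]}}

```text
time: 3.32
tcp_pos: [0.4506, -0.2037, 0.0997]
eef_rot: [[1.0, 0.001, 0.001], [0.001, -1.0, -0.0], [0.001, 0.0, -1.0]]
contact_force: [0.1, 1.8, 2.2]
grip_width: 0.0132
grip_force: 61.3
```

Emit:
{"method": "servo_tool", "body": {"steps": [{"slide": [0,0,-0.01],"dr": [0,0,0],"grip": -1},{"slide": [0,0,-0.02],"dr": [0,0,0],"grip": -1},{"slide": [0,0,-0.03],"dr": [0,0,0],"grip": -1},{"slide": [0,0,-0.03],"dr": [0,0,0],"grip": -1},{"slide": [0.005,-0.01,-0.03],"dr": [0,0,0],"grip": -1}]}}

```text
time: 3.95
tcp_pos: [0.4548, -0.1939, 0.2204]
eef_rot: [[1.0, -0.0, -0.001], [-0.0, -1.0, 0.0], [-0.001, -0.0, -1.0]]
contact_force: [-0.1, -0.4, -3.5]
grip_width: 0.0129
grip_force: 60.4
```

Emit:
{"method": "servo_tool", "body": {"steps": [{"slide": [0.012,-0.025,-0.03],"dr": [0,0,0.02],"grip": -1},{"slide": [0.015,-0.035,-0.02],"dr": [0,0,0.02],"grip": -1},{"slide": [0.015,-0.04,-0.01],"dr": [0,0,0.02],"grip": -1},{"slide": [0.015,-0.045,0],"dr": [0,0,0.02],"grip": -1},{"slide": [0.012,-0.045,0],"dr": [0,0,0.02],"grip": -1}]}}

```text
time: 4.58
tcp_pos: [0.5327, -0.0053, 0.2796]
eef_rot: [[0.995, -0.1, -0.0], [-0.1, -0.995, -0.0], [-0.0, 0.0, -1.0]]
contact_force: [0.6, -0.1, -2.8]
grip_width: 0.013
grip_force: 60.4
```

Emit:
{"method": "servo_tool", "body": {"steps": [{"slide": [0.01,-0.035,0],"dr": [0,0,0.02],"grip": -1},{"slide": [0.008,-0.025,0],"dr": [0,0,0.02],"grip": -1},{"slide": [0.004,-0.012,0],"dr": [0,0,0.02],"grip": -1},{"slide": [0.0,-0.006,0],"dr": [0,0,0.02],"grip": -1},{"slide": [0,0,0],"dr": [0,0,0],"grip": -1}]}}

```text
time: 5.2
tcp_pos: [0.563, 0.0684, 0.2791]
eef_rot: [[0.984, -0.178, -0.001], [-0.178, -0.984, -0.0], [-0.001, 0.0, -1.0]]
contact_force: [-0.5, 1.0, -2.7]
grip_width: 0.0131
grip_force: 60.4
```

```bash
cat >> h.py <<'E'
def wrist(n):
    s=read_state();w=grab_frame('wrist')
    T=np.eye(4);T[:3,:3]=s['eef_rot'];T[:3,3]=s['tcp_pos'];M=np.linalg.inv(T@w['mount'])
    np.savez(n+'.npz',frame=w['frame'],intrinsics=w['intrinsics'],R=M[:3,:3],t=M[:3,3],p=s['tcp_pos'],E=s['eef_rot'])
    save(n,w['frame']); return s
E
python3 - <<'E'
from h import *
s=wrist('w2');print(s['tcp_pos'],np.abs(s['dq']).max(),s['eef_rot'])
E
```

```text
[0.56302866 0.0683783  0.27913134] 0.014143070093309439 [[ 9.84069137e-01 -1.77782288e-01 -1.17927022e-03]
 [-1.77782675e-01 -9.84069747e-01 -2.30831122e-04]
 [-1.11944647e-03  4.36807598e-04 -9.99999278e-01]]
```

View pics/w2.png

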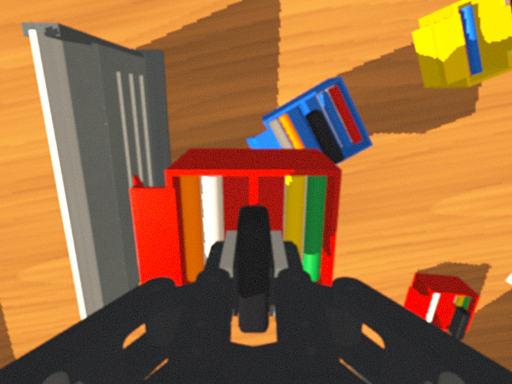

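The wrist view shows the held bin with its lip at the left (155,235). The rail's bright top strip runs from (30,30) to (85,315). The end at (30,28) is the +x end.

Run:
```python
from h import *
w=np.load('w2.npz');f=w['frame'].astype(int)
L=[];Rr=[]
for r in range(45,300,15):
    c=20+(r-28)*55/292; g=f[r,:,:].min(1); i=np.arange(int(c)-12,int(c)+18); h=i[g[i]>190]
    if len(h): L.append(onz(w,(h[0],r),.18)); Rr.append(onz(w,(h[-1]+1,r),.18))
    if r in(45,150,285): print(r,h[[0,-1]] if len(h) else None)
L,Rr=np.array(L),np.array(Rr)
for n,A in(('back',L),('front',Rr)):
    v=np.polyfit(A[:,0],A[:,1],1); print(n,'y=',v,'resid',np.std(A[:,1]-np.polyval(v,A[:,0])),'yaw',90+np.degrees(np.arctan(v[0])))
print('rail end',onz(w,(30,27),.18))
z=float(w['p'][2])-.0997
def own(p,h):  # point in bin frame w.r.t. TCP, x toward back (=-tool y), y
    q=w['E'].T@(onz(w,p,z+h)-w['p']); return (-q[1]).round(4),(q[0]).round(4)
red=(f[:,:,0]>120)&(f[:,:,1]<60)
pts=[]
for r in range(195,280,10):
    j=np.where(red[r,110:165])[0][0]+110; pts.append(own((j,r),.065)); 
print('lip outer',pts)
print('rim corners',[ (p,own(p,.065)) for p in ((167,172),(340,172),(178,150),(331,150))])
```

```text
45 [31 38]
150 [50 56]
285 [75 80]
back y= [-0.18848213  0.32147669] resid 0.0002119890242920123 yaw 79.32599361620579
front y= [-0.18894879  0.31674834] resid 0.0002055282151100689 yaw 79.3001751953222
rail end [0.7005 0.188  0.18  ]
lip outer [(np.float64(0.0625), np.float64(0.0235)), (np.float64(0.0642), np.float64(0.0179)), (np.float64(0.0643), np.float64(0.0123)), (np.float64(0.0639), np.float64(0.0065)), (np.float64(0.0639), np.float64(0.0006)), (np.float64(0.0641), np.float64(-0.0055)), (np.float64(0.0642), np.float64(-0.0116)), (np.float64(0.0643), np.float64(-0.0178)), (np.float64(0.0644), np.float64(-0.0242))]
rim corners [((167, 172), (np.float64(0.0448), np.float64(0.0358))), ((340, 172), (np.float64(-0.0434), np.float64(0.0359))), ((178, 150), (np.float64(0.0384), np.float64(0.0471))), ((331, 150), (np.float64(-0.038), np.float64(0.0472)))]
```

Emit:
{"method": "servo_tool", "body": {"steps": [{"slide": [0,-0.015,0],"dr": [0,0,0.005],"grip": -1},{"slide": [0,-0.025,0],"dr": [0,0,0.005],"grip": -1},{"slide": [0,-0.025,0],"dr": [0,0,0],"grip": -1},{"slide": [0,-0.0185,0],"dr": [0,0,0],"grip": -1},{"slide": [0,0,0],"dr": [0,0,0],"grip": -1}]}}

```text
time: 5.88
tcp_pos: [0.5791, 0.1517, 0.2792]
eef_rot: [[0.983, -0.186, 0.0], [-0.186, -0.983, 0.0], [0.0, -0.0, -1.0]]
contact_force: [0.2, -0.4, -2.9]
grip_width: 0.0132
grip_force: 60.4
```

Emit:
{"method": "servo_tool", "body": {"steps": [{"slide": [0,0,0],"dr": [0,0,0],"grip": -1},{"slide": [0,0,0],"dr": [0,0,0],"grip": -1},{"slide": [0,0,0.01],"dr": [0,0,0],"grip": -1},{"slide": [0,0,0.01],"dr": [0,0,0],"grip": -1},{"slide": [0,0,0],"dr": [0,0,0],"grip": -1}]}}

```text
time: 6.5
tcp_pos: [0.5781, 0.1501, 0.2577]
eef_rot: [[0.982, -0.188, -0.004], [-0.188, -0.982, -0.0], [-0.003, 0.001, -1.0]]
contact_force: [-0.6, -0.5, -3.2]
grip_width: 0.0128
grip_force: 60.4
```

```bash
cat > pp.py <<'E'
from h import *
def pp():
    s=wrist('w3'); d=np.array(s['tcp_pos'])-[.5826,.2102+(.3191-.1887*.5826-.2102),0]; a=np.radians(79.31)
    print('px',d[:2]@[np.cos(a),np.sin(a)],'py',d[:2]@[-np.sin(a),np.cos(a)],'originz',d[2]-.0997,'yaw',np.degrees(np.arctan2(-s['eef_rot'][1][1],-s['eef_rot'][0][1])))
    print(s['contact_force'],s['time']); return s
if __name__=='__main__': pp()
E
python3 pp.py
```

```text
px -0.0588678337660765 py -0.006544950015206344 originz 0.1579748894956574 yaw 79.13903223325937
[-0.62607933 -0.48069641 -3.15900061] 6.5
```

View pics/w3.png

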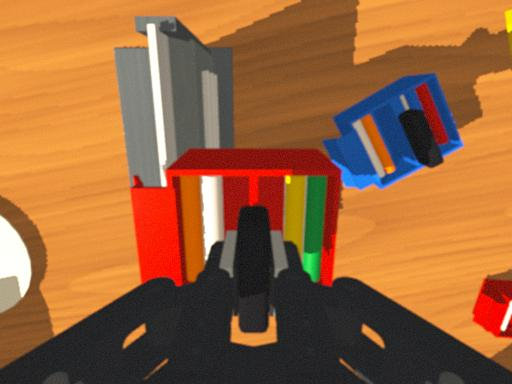

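The rail's top strip (155,30)–(167,170) now runs under the lip at (155,230). Verify the rail line relative to the tool from this view.

Run:
```python
from h import *
w=np.load('w3.npz');f=w['frame'].astype(int);o=[]
for r in range(45,165,8):
    i=np.arange(140,185); h=i[f[r,i].min(1)>190]
    q=[w['E'].T@(onz(w,(c,r),.18)-w['p']) for c in (h[0],h[-1]+1)]; o.append([-q[0][1],-q[1][1],q[0][0]])
o=np.array(o);print(o[[0,5,-1]].round(4)); 
for k in(0,1): v=np.polyfit(o[:,2],o[:,k],1);print(v, 'at y=0',v[1])
```

```text
[[0.0613 0.0566 0.1008]
 [0.0617 0.0569 0.0789]
 [0.0613 0.0568 0.035 ]]
[0.00372366 0.06113762] at y=0 0.06113761670911716
[0.00242266 0.05663811] at y=0 0.05663811377470469
```

Emit:
{"method": "servo_tool", "body": {"steps": [{"slide": [0,0,0.008],"dr": [0,0,0],"grip": -1},{"slide": [0,0,0.007],"dr": [0,0,0],"grip": -1},{"slide": [0,0,0.006],"dr": [0,0,0],"grip": -1},{"slide": [0,0,0.004],"dr": [0,0,0],"grip": -1},{"slide": [0,0,0],"dr": [0,0,0],"grip": -1}]}}

```text
time: 7.18
tcp_pos: [0.5789, 0.1504, 0.2339]
eef_rot: [[0.982, -0.188, -0.001], [-0.188, -0.982, -0.0], [-0.001, 0.0, -1.0]]
contact_force: [0.1, -0.3, -3.2]
grip_width: 0.0129
grip_force: 60.5
```

```bash
python3 pp.py
```

```text
px -0.058413277650865555 py -0.0072757268597417706 originz 0.13418668607367712 yaw 79.15758242103507
[ 0.13951912 -0.31801615 -3.17475093] 7.175
```

Emit:
{"method": "servo_tool", "body": {"steps": [{"slide": [0,0.0005,0.003],"dr": [0,0,0],"grip": -1},{"slide": [0,0,0.003],"dr": [0,0,0],"grip": -1},{"slide": [0,0,0.003],"dr": [0,0,0],"grip": -1},{"slide": [0,0,0.002],"dr": [0,0,0],"grip": -1},{"slide": [0,0,0],"dr": [0,0,0],"grip": -1}]}}

```text
time: 7.85
tcp_pos: [0.5789, 0.1496, 0.2231]
eef_rot: [[0.982, -0.188, -0.001], [-0.188, -0.982, -0.001], [-0.0, 0.001, -1.0]]
contact_force: [-0.2, -1.2, -3.2]
grip_width: 0.0129
grip_force: 60.3
```

Emit:
{"method": "servo_tool", "body": {"steps": [{"slide": [0,0,0.0015],"dr": [0,0,0],"grip": -1},{"slide": [0,0,0.001],"dr": [0,0,0],"grip": -1},{"slide": [0,0,0.001],"dr": [0,0,0],"grip": -1},{"slide": [0,0,0.0005],"dr": [0,0,0],"grip": -1},{"slide": [0,0,0],"dr": [0,0,0],"grip": -1}]}}

```text
time: 8.48
tcp_pos: [0.5793, 0.1492, 0.2222]
eef_rot: [[0.982, -0.188, 0.002], [-0.188, -0.982, -0.001], [0.002, 0.001, -1.0]]
contact_force: [-3.6, -5.1, 11.2]
grip_width: 0.0128
grip_force: 62.7
```

```bash
python3 pp.py
```

```text
px -0.05954485021852927 py -0.007845546127152367 originz 0.12252047742817936 yaw 79.18402643678749
[-3.64746961 -5.10808055 11.23461979] 8.475
```

Emit:
{"method": "servo_tool", "body": {"steps": [{"slide": [0,0,-0.002],"dr": [0,0,0],"grip": -1},{"slide": [0,0.001,0],"dr": [0,0,0],"grip": -1},{"slide": [0,0,0.001],"dr": [0,0,0],"grip": -1},{"slide": [0,0,0.001],"dr": [0,0,0],"grip": -1},{"slide": [0,0,0.0005],"dr": [0,0,0],"grip": -1}]}}

```text
time: 9.15
tcp_pos: [0.5793, 0.149, 0.2187]
eef_rot: [[0.982, -0.188, 0.001], [-0.188, -0.982, 0.0], [0.001, -0.0, -1.0]]
contact_force: [-0.9, -1.1, 3.9]
grip_width: 0.0129
grip_force: 61.4
```

```bash
python3 pp.py
python3 - <<'E'
from h import *
f=grab_frame('side')['frame'][60:200,250:400]; g=grab_frame('scene')['frame'][175:315,220:370]
save('c3',cv2.resize(np.hstack([f,g]),None,fx=2.66,fy=2.66,interpolation=cv2.INTER_CUBIC))
E
```

```text
px -0.059705776229088445 py -0.007928018545879599 originz 0.11896504080867805 yaw 79.17127317094491
[-0.85135423 -1.11648123  3.85484025] 9.15
```

View pics/c3.png

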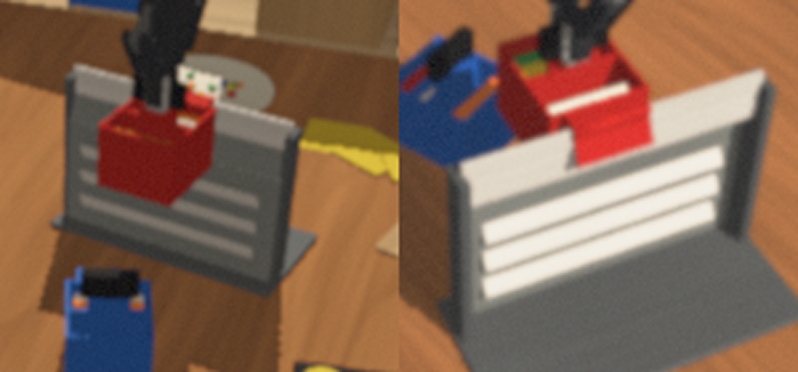

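The bin is seated: its origin is at z = 0.119, and the lip hooks over the rail at crop (612,140). Release and withdraw upward.

Emit:
{"method": "servo_tool", "body": {"steps": [{"slide": [0,0,0],"dr": [0,0,0],"grip": -0.6},{"slide": [0,0,0],"dr": [0,0,0],"grip": -0.3},{"slide": [0,0,0],"dr": [0,0,0],"grip": 0},{"slide": [0,0,0],"dr": [0,0,0],"grip": 0},{"slide": [0,0,-0.005],"dr": [0,0,0],"grip": 0}]}}

```text
time: 9.93
tcp_pos: [0.5785, 0.149, 0.2236]
eef_rot: [[0.982, -0.188, -0.001], [-0.188, -0.982, 0.0], [-0.001, 0.0, -1.0]]
contact_force: [-0.3, 0.6, -0.3]
grip_width: 0.0426
grip_force: 0.0
```

Emit:
{"method": "servo_tool", "body": {"steps": [{"slide": [0,0,-0.01],"dr": [0,0,0],"grip": 0},{"slide": [0,0,-0.02],"dr": [0,0,0],"grip": 0},{"slide": [0,0,-0.03],"dr": [0,0,0],"grip": 0},{"slide": [0,0,-0.03],"dr": [0,0,0],"grip": 0},{"slide": [0,0,-0.01],"dr": [0,0,0],"grip": 0}]}}

```text
time: 10.55
tcp_pos: [0.5799, 0.149, 0.3267]
eef_rot: [[0.982, -0.188, 0.005], [-0.188, -0.982, 0.0], [0.005, -0.001, -1.0]]
contact_force: [0.3, 0.5, 0.0]
grip_width: 0.0422
grip_force: 0.0
```

Run:
```python
from h import *
F=grab_frame('side');np.savez('side2.npz',**F);f=F['frame'][60:200,250:400];G=grab_frame('scene');np.savez('scene2.npz',**G); g=G['frame'][175:315,220:370]
save('c4',cv2.resize(np.hstack([f,g]),None,fx=2.66,fy=2.66,interpolation=cv2.INTER_CUBIC))
```

```text
(no output)
```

View pics/c4.png

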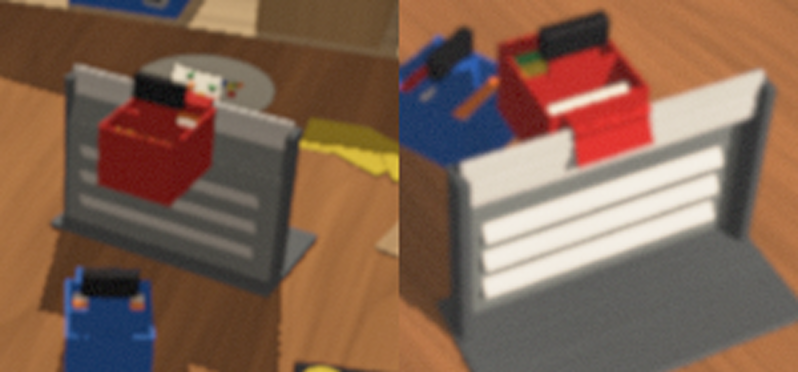

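The bin hangs on the rail in the same place as before release, with the lip behind the rail at crop (612,140), and the gripper is clear. Hand in.

```bash
python3 -c "
from h import *
a=np.load('scene2.npz');b=np.load('side2.npz')
print('bar',tri(a,(220+(573-400)/2.66,175+35/2.66),b,(250+160/2.66,60+90/2.66)))
print(close_job())"
```

```text
bar (array([0.5773, 0.1499, 0.2101]), np.float64(0.0005))
the job is handed in; nothing more can be done
None
```

The large red bin hangs level on the panel's top rail with its lip hooked over it; the blue and yellow bins were not touched, and the job was handed in at about 11 s of the 43 s limit.

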